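# Set the capacitor tester and start it

### The arm

A 6-joint arm with a two-finger parallel gripper is mounted at the origin on the work surface. World frame = base frame: x ahead of the robot, y to its left, z up, the work surface at z = 0. Lengths are in mm, angles in rad, forces in N, time in s.
With the tool pointing down it reaches from about 275 to 1000 mm from the base axis. Payload 8.4 kg.
Tool frame: the origin (TCP) lies at the centre of the arm's flange, where the gripper is bolted on; the fingertips stand 173 mm ahead of it and the grasp point (between the pads) lies 155 mm ahead of it (r.nose_length is the distance from the TCP to the fingertips, in mm); z points along the fingers, y is the direction in which the jaws open and shut (so a half turn about z gives the same grasp; the last joint's range is limited). The gripper opens to 85 mm and grips with 20 to 120 N. Pads are 22 mm wide; open, the fingers measure 114 mm over their backs; the gripper's body (76 mm by 85 mm) begins 54 mm behind the grasp point. The pads swing forward as they close: fully open they stand 13 mm farther back than shut.
Start: joints at [-1.196, 0.353, 1.633, -0, 1.155, -0.002], TCP at [229.966, -581.158, 404.681] pointing down, gripper open.
Joint ranges: [-2.63, 2.63], [-0.92, 2.1], [0.06, 2.66], [-1.3, 4.44], [0, 2.69], [-3.02, 3.02]. Speed limits (rad/s): [2.22, 2.22, 2.79, 3.14, 3.14, 3.14].

### API

Orientations are given as [roll, pitch, yaw] about the fixed x, y, z axes, in that order (R = Rz(yaw) Ry(pitch) Rx(roll)).
In Python, from rig import r, grab_frame, workorder gives the robot as it stands.
- The arm moves only by the tool carry_out, never from a script. Its argument "steps" is a list that holds one entry, the list of rows, each a list of 5 numbers: the opening in per cent of the stroke, from 0 (shut) to 100 (fully open), then the shift along the tool's x, y, z in m, then the turn about the tool's z in degrees. In form: [[[jaw, x, y, z, spin], ...]]. A call has 1 to 8 rows; each row is the pose to reach, as a shift and turn from the pose measured when the call began, along the tool's axes at that moment; what a row does not reach only later rows make up. A row lasts 1/10 s, in which the tool goes at most 50 mm and 8.59 degrees, less where a joint would pass 70% of its speed; a pose out of reach is approached as far as the arm can. A call with a gripper value outside its range is refused whole. The fingers move at their own pace and stop on an object; "squeeze" is the grip in N (left out, the last holds). Time passes only in rows, so rows that repeat a pose let the fingers close. It gives the time, the measured TCP pose, the force and the opening at its end, in the units of the state.
- r.sense(): the state, without advancing time (a new reading comes with each control period).
- grab_frame(name): name is "scene" or "top"; returns a dict with "image" (384x512x3 uint8, red, green, blue), "intrinsics" (3x3 intrinsics, pixels), "eye" and "rotation" of the camera in the world. Camera axes: x right, y up, looking along -z (the intrinsics and any distortion apply to the point x, -y, -z); pixel columns grow to the right and rows downward; lengths in mm; the calibration is good to about 2 mm. A picture is of the moment at which its call begins. There is no depth.
- workorder.sign_off(): hands the job in, once; it reports no verdict.
The state is a dict: "clock": time; "qpos": joint angles; "qvel": joint speeds; "joint_efforts": joint torques, N m; "eef_pos": TCP position; "tcp_rot": TCP orientation; "contact_force": force on the tool from outside, world axes, zero at the start; "wrist_torque": the same for the moment, N m; "opening": opening from 0.0 (shut) to 1.0 (fully open).
Only numpy, scipy, OpenCV 4.12 (cv2) and the standard library are available. Lean on these libraries where they do the work, as an engineer would, in place of code of your own. Each camera call takes 0.05 s, during which the arm holds its last target.

### The job

With a fingertip, push the lever of the tester's selector round clockwise, click by click, until it rests in the sixth of its seven positions, without going past it; then press the start button fully down and let it come up again. Only touch, never pinch or force the lever, leave the tester standing where it is, and do not disturb the other things on the bench.

Things in the scene. Friction and masses are not known exactly. Their poses are not given: they have to be found in the camera images.
- tester: capacitor test box standing loose on the bench: grey case, plain light-grey metal top panel, 180 mm (its x) by 300 mm (its y), panel 70 mm above the bench, 3.2 kg, a carrying bar at each y end out to 180 mm. Origin: centre of its underside. Its x axis points away from the user (within 0.45 rad of the robot's x), y to the left. Selector axis at x 0, y +60 mm; start button at x -25, y -95 mm
- selector_axis (a point): point on the selector's vertical turning axis, level with the panel. The selector is a black hub, 40 mm diameter, 27 mm high, with one straight lever arm, 14 mm wide, reaching to 56 mm from the axis, from 2 to 30 mm above the panel, a thin white line along its top
- selector_tip (a point): middle of the end face of the lever arm, 56 mm from the axis, 16 mm above the panel; the arm points from selector_axis to this point
- rib_first (a point): the longer black rib on the panel that marks the selector's first position, left of it (tester's +y). Seven such flat ribs, from 64 mm off the axis outward, mark the seven positions, 30 degrees apart, clockwise from this one over the far side (+x) to the seventh on the right (-y). Point: the rib's middle, 73 mm from the axis
- selector (a joint): selector angle, rad, growing clockwise from above: 0 first position, 0.524 per position (2.618 sixth, 3.142 seventh), stops just outside first and seventh. A spring detent pulls it into the nearest position; crests lie half-way. Passing a crest takes about 0.13 N m (3 to 4 N near the arm's end), then it snaps forward by itself. It starts resting in the first, second or third
- start_top (a point): centre of the top face of the start button: round bare steel push button, 28 mm diameter, in a black round housing on the right half of the tester's panel; pressed straight down
- start (a joint): start button travel in m: 0 = up, 0.006 = fully down; springs back; fully down takes 5 N
- capacitor: run capacitor: upright bare aluminium can, 48 mm diameter, 101 mm tall, on the bench beside the tester's left end. Not part of the job
- tape: small roll of black tape, 48 mm diameter, 18 mm high, lying on the far right of the tester's panel. Not part of the job
- screwdriver: screwdriver lying on the bench on the robot's side of the tester. Not part of the job
- wrench: steel wrench lying on the bench beyond the tester's right end. Not part of the job
- hammer: hammer lying to the right on the bench. Not part of the job
- flask: open steel beaker, 70 mm wide, 160 mm tall, to the left on the bench. Not part of the job
- spray: green spray can, 60 mm diameter, 190 mm tall, to the left on the bench. Not part of the job

How it is judged:
By the outcome, as a careful person would: the job done as asked, in the order asked, and still so for the second after the job is handed in, with the robot touching nothing.
It also fails if it takes over 64 s, if anything falls off the work surface, if the arm or the gripper's body presses on something with over 40 N, if the wrist force passes 120 N, or if a joint passes its speed limit or range.

## Working session

There is one attempt and no reset: what is moved stays moved. The work goes in short steps, Python scripts to look and compute and a tool call to move; the robot and the scene stay as the last step left them, time stands still between calls to the robot, and variables do not carry over. Pictures are saved under pics/ and viewed, and the job is handed in when it is done.

Besides the shell and the picture viewer there is one more tool, called after ">>>" as name(argument=value, ...) on one line, values as JSON. carry_out: Moves the arm, as the interface text tells. Its arguments: {"type":"object","properties":{"steps":{"type":"array","items":{"type":"array","items":{"type":"array","items":{"type":"number"}}}},"squeeze":{"type":"number"}},"required":["steps"]}

```bash
mkdir -p pics; ls
cat > h.py <<'E'
import numpy as np, cv2
from rig import r, grab_frame, workorder
def snap(cam,name,crop=None,scale=1):
    f=grab_frame(cam); im=f["image"][:,:,::-1].copy()
    np.savez('pics/'+cam+'.npz',K=f["intrinsics"],e=f["eye"],R=f["rotation"],im=im)
    save(im,name,crop,scale); return f
def save(im,name,crop=None,scale=1):
    if crop: a,b,c,d=crop; im=im[b:d,a:c]
    cv2.imwrite('pics/'+name,cv2.resize(im,None,fx=scale,fy=scale,interpolation=cv2.INTER_CUBIC))
def cam(c): d=np.load('pics/'+c+'.npz'); return d
def ray(c,u,v,z):
    d=cam(c);K=d['K'];x=np.linalg.solve(K,[u,v,1.]);w=np.array(d['R'])@[x[0],-x[1],-x[2]]
    e=np.array(d['e']);return e+w*(z-e[2])/w[2]
def proj(c,p):
    d=cam(c);q=np.array(d['R']).T@(np.array(p)-d['e']);x=d['K']@[q[0],-q[1],-q[2]];return x[:2]/x[2]
E
python3 - <<'E'
from h import *
for c in("scene","top"):
    f=snap(c,c+"0.png",None,1.5); print({k:v for k,v in f.items() if k!="image"})
print(r.sense())
E
```

```text
pics
{'intrinsics': array([[347.88930317,   0.        , 253.04295364],
       [  0.        , 347.88930317, 196.09991398],
       [  0.        ,   0.        ,   1.        ]]), 'eye': array([1228.74629913,  268.91321664,  852.29609461]), 'rotation': array([0.78176598, 0.00716895, 1.96089418])}
{'intrinsics': array([[411.68366065,   0.        , 255.00127057],
       [  0.        , 411.68366065, 194.03027788],
       [  0.        ,   0.        ,   1.        ]]), 'eye': array([ 321.08698344,   -3.82768429, 1649.08772056]), 'rotation': array([ 0.13884004, -0.00435379, -1.56033442])}
{'clock': 0.1, 'qpos': array([-1.19638778e+00,  3.53530952e-01,  1.63408194e+00,  1.21211653e-05,
        1.15519546e+00, -2.44432479e-03]), 'qvel': array([ 7.66633066e-04, -3.16505110e-03, -3.69467642e-03, -8.93166015e-04,
        1.45187782e-05, -8.29575072e-04]), 'joint_efforts': array([-1.08881042e-03, -6.06360769e+01, -3.42819893e+01, -5.10222196e-05,
        3.81399470e-03, -1.73380857e-05]), 'eef_pos': array([ 229.89110864, -580.94194225,  404.05707764]), 'tcp_rot': array([-3.14037699e+00, -1.40549031e-05,  3.76847964e-01]), 'contact_force': array([ 0.63199454, -0.04305086,  0.09455994]), 'wrist_torque': array([ 0.01987068, -0.03065604,  0.02916105]), 'opening': 0.9981958411394821}
```

Rotation is rpy; adapt the helper.

```bash
sed -i "s/R=f\[\"rotation\"\]/R=Rot.from_euler('xyz',f['rotation']).as_matrix()/; 1a from scipy.spatial.transform import Rotation as Rot" h.py
python3 - <<'E'
from h import *
for c in("scene","top"):
    f=snap(c,c+"1.png",None,1.5)
print(ray("top",256,192,0),proj("scene",[600,0,0]))
E
```

```text
[559.9354013  -12.55163287   0.        ] [251.92207178 232.99853802]
```

View pics/scene0.png

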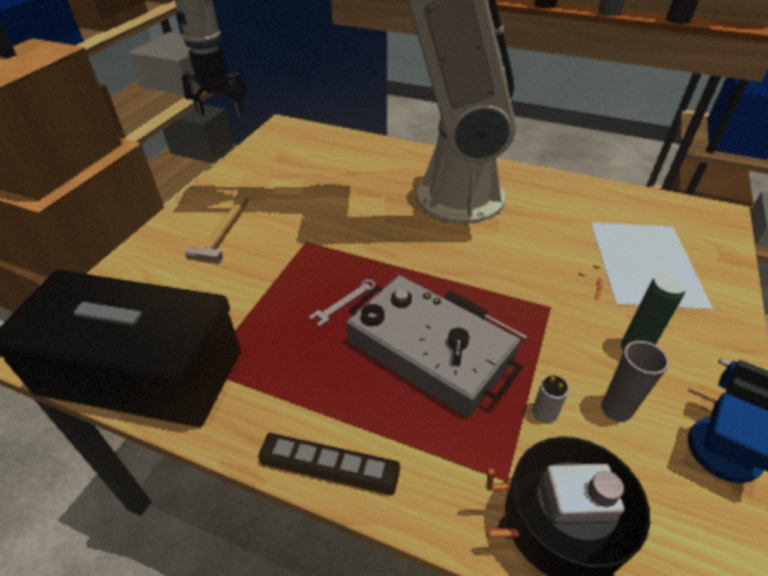

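View pics/top0.png

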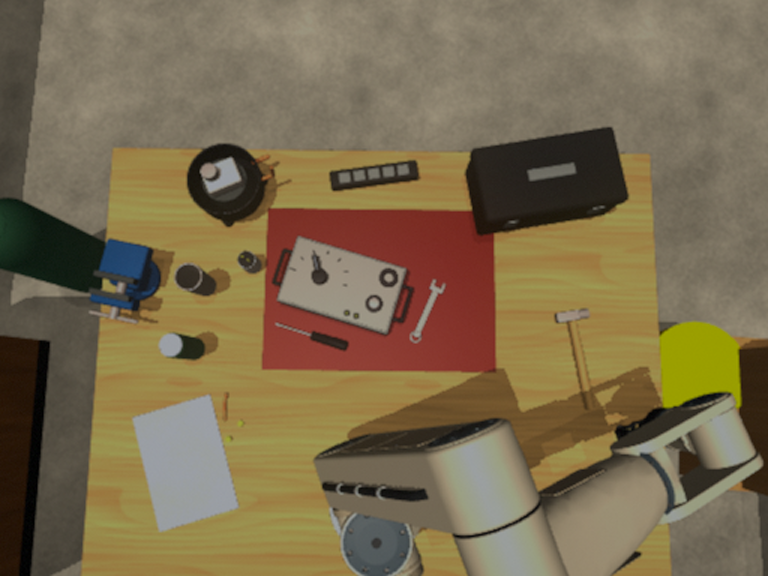

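The tester lies on the red mat: in the 1.5x top view its centre is near (342,285) and the selector near (320,272). The tape is at (388,278) and the button at (374,303). I'll zoom in.

Run:
```python
from h import *
save(cam('top')['im'],'topz.png',(175,148,285,230),7)
save(cam('scene')['im'],'scz.png',(215,175,365,285),5)
```

```text
(no output)
```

View pics/topz.png

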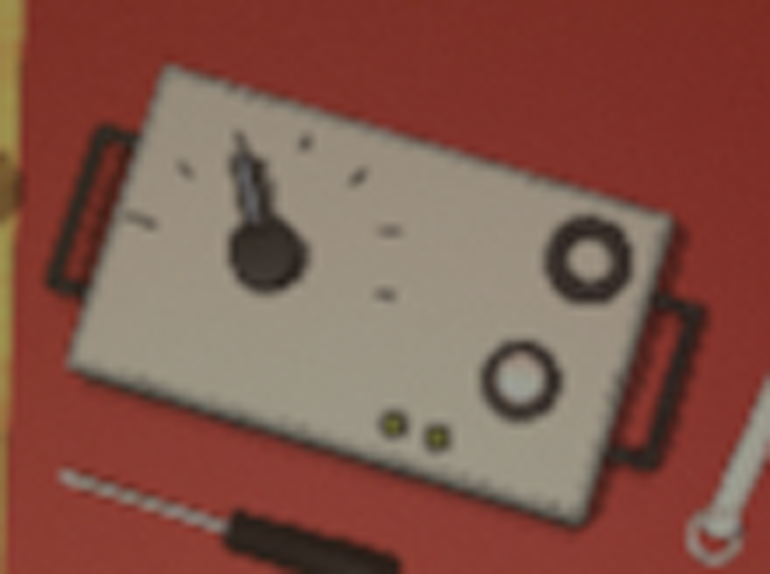

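View pics/scz.png

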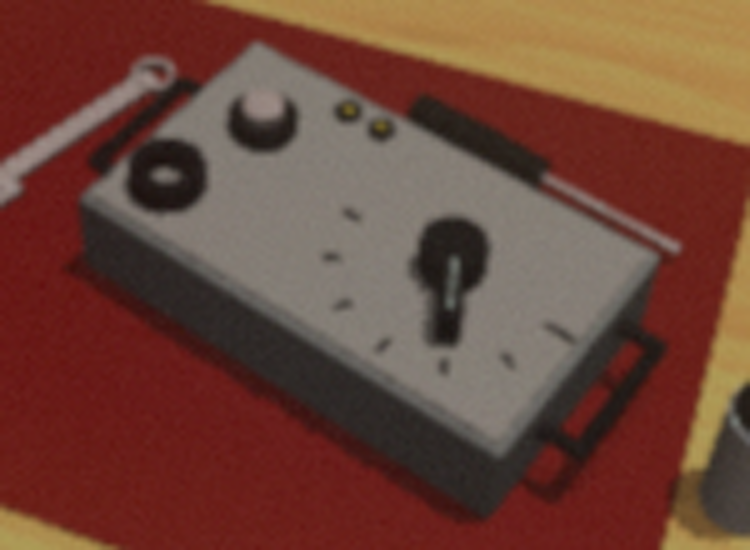

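```bash
cat > fit.py <<'E'
from h import *
from scipy.optimize import least_squares
def T(p,pt): 
    c,s=np.cos(p[2]),np.sin(p[2]); return np.array([p[0]+c*pt[0]-s*pt[1],p[1]+s*pt[0]+c*pt[1],pt[2]])
def fit(obs):
    f=lambda p:np.concatenate([proj(c,T(p,pt))-uv for c,pt,uv in obs])
    s=least_squares(f,[550,50,-.27]); return s.x,s.fun.reshape(-1,2)
t=lambda u,v:np.array([175+(u+.5)/7-.5,148+(v+.5)/7-.5])
s=lambda u,v:np.array([215+(u+.5)/5-.5,175+(v+.5)/5-.5])
E
python3 - <<'E'
from fit import *
C=[(90,150,70),(90,-150,70),(-90,-150,70),(-90,150,70)]
th=np.radians(30)
rib=lambda i:(73*np.sin(i*th),60+73*np.cos(i*th),70)
ot=list(zip(["top"]*4,C,[t(165,66),t(672,213),t(585,522),t(72,368)]))
ot+=[("top",rib(0),t(142,219)),("top",rib(6),t(386,295)),("top",rib(5),t(389,231)),("top",rib(3),t(306,143)),("top",(-25,-95,86),t(519,382))]
os=list(zip(["scene"]*4,C,[s(496,453),s(82,203),s(258,42),s(658,258)]))
os+=[("scene",rib(0),s(560,332)),("scene",rib(6),s(351,214)),("scene",rib(5),s(331,257)),("scene",rib(3),s(383,346))]
for o in(ot,os,ot+os):
    p,res=fit(o);print(p);print(res.round(1).tolist())
for o in (rib(0),rib(2),rib(5),(0,60,70),(-25,-95,70)): print(T(p,o))
a=T(p,(0,60,97));
# lever end top direction from each camera at z=100
for nm,uv in(("top",t(240,152)),("scene",s(447,343))):
    z=100 if nm=="top" else 72
    q=ray(nm,*uv,z)-a; print(nm,np.hypot(*q[:2]), np.degrees(np.arctan2(q[1],q[0])-p[2]))
# button top height from both
for z in(75,80,85,90,95): print(z,ray("top",*t(520,380),z)-T(p,(-25,-95,z)),ray("scene",*s(264,105),z)-T(p,(-25,-95,z)))
E
```

```text
[ 5.59660127e+02  9.87904528e+01 -2.77651415e-01]
[[-0.6, -0.4], [0.5, 0.1], [-0.2, 0.3], [-1.4, 0.2], [-0.1, 0.7], [0.9, 0.4], [0.8, -0.1], [-0.1, -0.9], [0.3, -0.4]]
[ 5.63471870e+02  1.00999441e+02 -2.87201736e-01]
[[1.4, 1.0], [-1.1, -1.7], [-0.2, -1.3], [1.6, -1.1], [0.4, 0.6], [-0.6, -0.2], [-1.0, 0.1], [-0.6, 1.2]]
[ 5.61547334e+02  1.00036287e+02 -2.83513010e-01]
[[-0.7, -1.0], [0.2, -0.1], [-0.7, -0.0], [-1.8, -0.6], [-0.4, 0.0], [0.6, -0.1], [0.6, -0.5], [-0.3, -1.4], [-0.1, -0.8], [1.4, 0.2], [-1.2, -2.1], [-0.4, -1.7], [1.4, -1.8], [0.3, -0.1], [-0.7, -0.8], [-1.1, -0.4], [-0.6, 0.5]]
[598.75144187 227.72675028  70.        ]
[649.23732577 174.99938047  70.        ]
[595.68951518  86.7348237   70.        ]
[578.33114209 157.64100738  70.        ]
[510.97100458  15.82206692  70.        ]
top 54.29698161981489 28.754152088291292
scene 55.492113427184584 30.06786706372721
75 [-0.54903124 -0.8646431   0.        ] [-12.78271169  -4.39174963   0.        ]
80 [-1.15044305 -0.92431292  0.        ] [-8.08335702 -2.73547668  0.        ]
85 [-1.75185487 -0.98398275  0.        ] [-3.38400235 -1.07920373  0.        ]
90 [-2.35326668 -1.04365258  0.        ] [1.31535232 0.57706922 0.        ]
95 [-2.95467849 -1.1033224   0.        ] [ 6.01470699e+00  2.23334217e+00 -1.13686838e-13]
```

```bash
cat >> fit.py <<'E'
P=[561.0,99.6,-0.281]
def tool(target,yawdeg):
    st=r.sense(); R=Rot.from_euler('xyz',st['tcp_rot']).as_matrix()
    d=R.T@(np.array(target)-st['eef_pos'])/1000
    y=np.degrees(st['tcp_rot'][2]); sp=(y-yawdeg+180)%360-180
    return d.round(4),round(sp,1)
def finger(lev,rad=46,off=18,tip=81,lag=0):
    """lev: selector angle deg; gives world TCP target and yaw"""
    ax=T(P,(0,60,0)); ph=np.radians(90-lev)+P[2]
    u=np.array([np.cos(ph),np.sin(ph),0]);n=np.array([-u[1],u[0],0])
    p=ax+rad*u+off*n; p[2]=tip+r.nose_length
    return p,np.degrees(ph)+90
E
python3 - <<'E'
from fit import *
print(r.nose_length)
print("cap",ray("top",248/1.5,262/1.5,101), ray("scene",553/1.5,388/1.5,101))
p,y=finger(60,off=32); print(p,y)
p[2]=404; print(tool(p,y))
E
```

```text
173.4
cap [608.33803709 334.84679198 101.        ] [639.64624827 342.76855821 101.        ]
[614.60473856 199.36005992 254.4       ] 103.89988595682387
(array([ 0.6448, -0.5841,  0.0007]), np.float64(-82.3))
```

>>> carry_out(steps=[[[0,0.645,-0.584,0,-82],[0,0.645,-0.584,0,-82],[0,0.645,-0.584,0,-82],[0,0.645,-0.584,0,-82],[0,0.645,-0.584,0,-82],[0,0.645,-0.584,0,-82],[0,0.645,-0.584,0,-82],[0,0.645,-0.584,0,-82]]])

```text
clock: 1.0
eef_pos: [407.2, -220.5, 404.9]
tcp_rot: [3.141, -0.0, 1.583]
contact_force: [0.9, 0.3, 0.4]
opening: -0.002
```

Run:
```python
from fit import *
p,y=finger(60,off=32); p[2]=404; print(tool(p,y)); s=r.sense(); print(s['eef_pos'],s['clock'],s['qpos'])
```

```text
(array([0.4174, 0.2123, 0.0011]), np.float64(-13.2))
[ 407.23992231 -220.51350541  404.87363051] 1.0 [-4.99723577e-01  9.73076932e-02  1.96591861e+00  6.32762847e-04
  1.07836634e+00 -5.11897560e-01]
```

>>> carry_out(steps=[[[0,0.417,0.212,0,-13],[0,0.417,0.212,0,-13],[0,0.417,0.212,0,-13],[0,0.417,0.212,0,-13],[0,0.417,0.212,0,-13],[0,0.417,0.212,0,-13],[0,0.417,0.212,0,-13],[0,0.417,0.212,0,-13]]])

```text
clock: 1.8
eef_pos: [584.0, 138.6, 405.0]
tcp_rot: [3.141, -0.0, 1.81]
contact_force: [-0.1, -0.9, 0.4]
opening: -0.003
```

>>> carry_out(steps=[[[0,0,0,0,0],[0,0,0,0,0],[0,0,0,0,0]]])

```text
clock: 2.1
eef_pos: [583.5, 138.1, 404.6]
tcp_rot: [-3.141, 0.0, 1.81]
contact_force: [-0.3, 0.7, -0.5]
opening: 0.0
```

Run:
```python
from fit import *
p,y=finger(60,off=32); p[2]=404; print(tool(p,y)); s=r.sense(); print(s['eef_pos'],s['clock'],s['qpos'])
```

```text
(array([0.0522, 0.0447, 0.0006]), np.float64(-0.2))
[583.52180434 138.06117343 404.64110151] 2.1 [ 2.29830068e-01  3.14133573e-01  1.68931234e+00 -1.58333048e-05
  1.13894402e+00 -9.25018452e-03]
```

>>> carry_out(steps=[[[0,0.052,0.045,0,0],[0,0.052,0.045,0,0],[0,0.052,0.045,0.04,0],[0,0.052,0.045,0.08,0],[0,0.052,0.045,0.11,0],[0,0.052,0.045,0.11,0],[0,0.052,0.045,0.11,0]]])

```text
clock: 2.8
eef_pos: [615.0, 198.3, 295.1]
tcp_rot: [-3.14, 0.0, 1.809]
contact_force: [0.1, 0.0, -0.3]
opening: 0.001
```

Run:
```python
from fit import *
p,y=finger(60,off=32); print(tool(p,y)); s=r.sense(); print(s['eef_pos'],s['clock'])
snap("scene","sc2.png",(215,125,365,285),4.5)
snap("top","top2.png",(175,128,285,230),5)
```

```text
(array([ 0.0011, -0.    ,  0.0407]), np.float64(-0.3))
[614.96969649 198.30555958 295.11474493] 2.8
```

View pics/sc2.png

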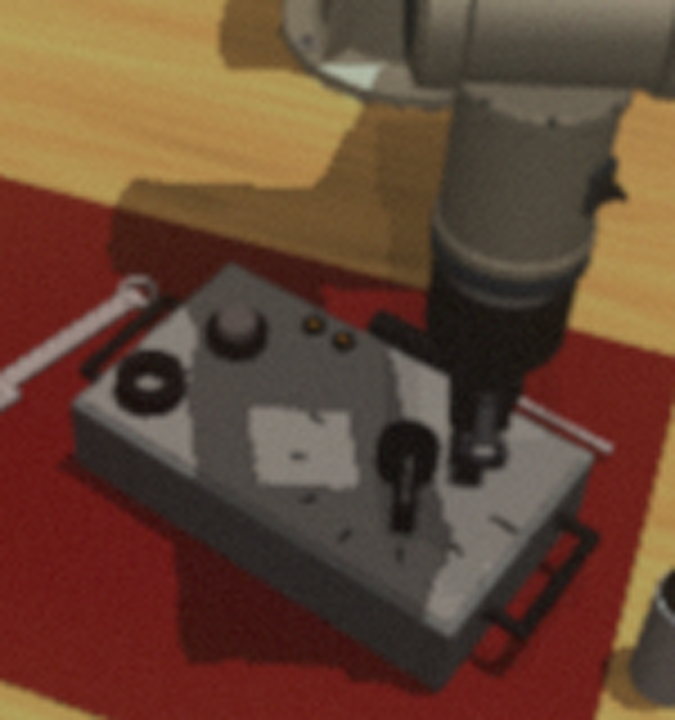

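View pics/top2.png

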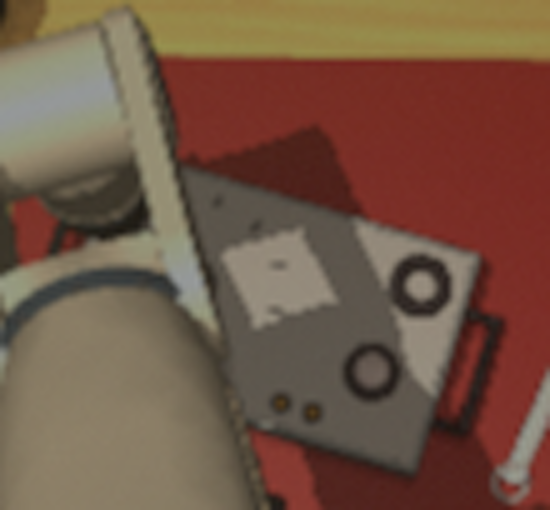

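The scene view shows the shut fingers on the first-position side of the lever, around (470,460), and clear of it. The top view is blocked by the arm. I'll lower the fingers.

>>> carry_out(steps=[[[0,0.001,0,0.02,0],[0,0.001,0,0.035,0],[0,0.001,0,0.041,0],[0,0.001,0,0.041,0],[0,0.001,0,0.041,0]]])

```text
clock: 3.4
eef_pos: [615.7, 199.9, 256.3]
tcp_rot: [3.139, -0.0, 1.809]
contact_force: [0.8, -0.1, 0.2]
opening: -0.004
```

Run:
```python
from fit import *
s=r.sense(); print(s['eef_pos'],s['clock'],s['contact_force'])
snap("scene","sc3.png",(265,185,365,285),6)
print(proj("scene",[615,198,81]))
for lev in range(60,160,5): print(lev,*tool(*finger(lev)))
```

```text
[615.74834523 199.9281136  256.31262118] 3.4 [ 0.80579617 -0.14510525  0.1632141 ]
[315.50418264 239.54753872]
60 [-0.0143 -0.0013  0.0021] -0.2
65 [-0.0184  0.0001  0.0021] 4.8
70 [-0.0225  0.0012  0.0021] 9.8
75 [-0.0268  0.0019  0.0021] 14.8
80 [-0.0311  0.0022  0.0021] 19.8
85 [-0.0354  0.0021  0.0021] 24.8
90 [-0.0397  0.0017  0.0021] 29.8
95 [-0.0439  0.0009  0.0021] 34.8
100 [-0.0481 -0.0003  0.0021] 39.8
105 [-0.0521 -0.0019  0.0021] 44.8
110 [-0.056  -0.0037  0.0021] 49.8
115 [-0.0597 -0.006   0.0021] 54.8
120 [-0.0632 -0.0085  0.0021] 59.8
125 [-0.0664 -0.0113  0.0021] 64.8
130 [-0.0694 -0.0144  0.0021] 69.8
135 [-0.0721 -0.0177  0.0021] 74.8
140 [-0.0745 -0.0213  0.0021] 79.8
145 [-0.0766 -0.0251  0.002 ] 84.8
150 [-0.0784 -0.029   0.002 ] 89.8
155 [-0.0798 -0.0331  0.002 ] 94.8
```

View pics/sc3.png

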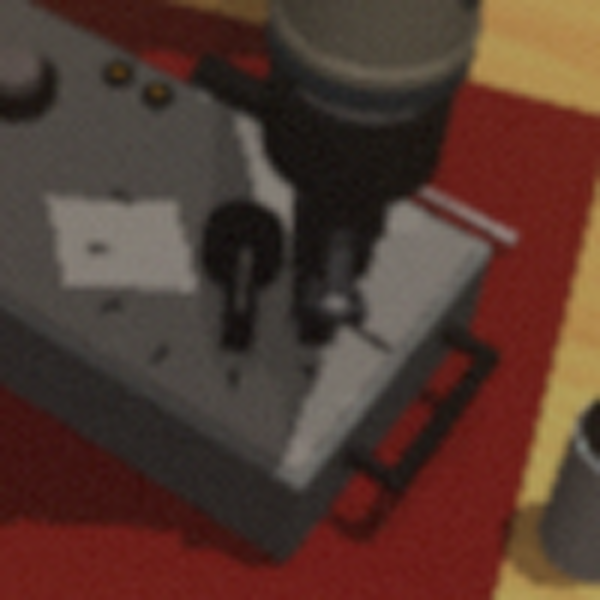

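>>> carry_out(steps=[[[0,-0.01,-0.001,0.002,0],[0,-0.014,-0.001,0.002,0],[0,-0.0165,-0.0005,0.002,2.5],[0,-0.0185,0,0.002,5],[0,-0.0205,0.0005,0.002,7.5],[0,-0.0225,0.001,0.002,10],[0,-0.0225,0.001,0.002,10]]])

```text
clock: 4.15
eef_pos: [622.4, 177.8, 254.8]
tcp_rot: [3.138, -0.001, 1.634]
contact_force: [-0.2, 0.8, -0.4]
opening: -0.001
```

```bash
cat > chk.py <<'E'
from fit import *
import sys
s=r.sense(); print(s['eef_pos'],s['clock'],s['contact_force'],s['wrist_torque'])
ax=T(P,(0,60,0)); d=s['eef_pos'][:2]-ax[:2]; y=s['tcp_rot'][2]
ph=y-np.pi/2; u=np.array([np.cos(ph),np.sin(ph)]); print("lever eq",90-np.degrees(ph-P[2]),"rad",d@u,"off",d@[-u[1],u[0]])
snap("scene",sys.argv[1],(265,185,365,285),6)
for lev in range(int(sys.argv[2]),int(sys.argv[3]),5): print(lev,*tool(*finger(lev)))
E
python3 chk.py sc4.png 65 125
```

```text
[622.43857034 177.8010533  254.77308268] 4.15 [-0.19742495  0.80411796 -0.38562428] [ 0.00486319 -0.05595179  0.06009739]
lever eq 70.30498223377087 rad 46.000217572567244 off 17.70488084630942
65 [ 0.0044 -0.0017  0.0003] -5.2
70 [0.0004 0.     0.0003] -0.2
75 [-0.0036  0.0014  0.0003] 4.8
80 [-0.0078  0.0025  0.0003] 9.8
85 [-0.0121  0.0032  0.0003] 14.8
90 [-0.0164  0.0035  0.0003] 19.8
95 [-0.0207  0.0034  0.0003] 24.8
100 [-0.025   0.003   0.0003] 29.8
105 [-0.0292  0.0021  0.0003] 34.8
110 [-0.0333  0.001   0.0003] 39.8
115 [-0.0374 -0.0006  0.0003] 44.8
120 [-0.0412 -0.0025  0.0003] 49.8
```

View pics/sc4.png

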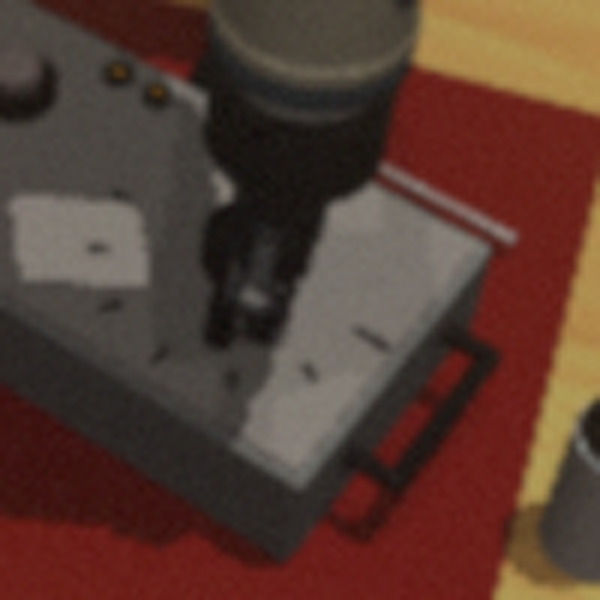

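The finger is touching the lever, whose tip has moved from about (237,340) to (217,335). I'll continue past the first crest.

>>> carry_out(steps=[[[0,-0.002,0.0007,0,2.5],[0,-0.0036,0.0014,0,5],[0,-0.0057,0.002,0,7.5],[0,-0.0078,0.0025,0,10],[0,-0.0078,0.0025,0,10],[0,-0.0078,0.0025,0,10]]])

```text
clock: 4.8
eef_pos: [625.3, 170.1, 254.7]
tcp_rot: [3.139, -0.001, 1.462]
contact_force: [-0.1, 0.6, 0.0]
opening: 0.001
```

```bash
python3 chk.py sc5.png 80 130
```

```text
[625.26355502 170.14140589 254.7439172 ] 4.8 [-0.0851406   0.55947778  0.03115566] [0.02465022 0.00780452 0.02306181]
lever eq 80.11301295349766 rad 45.94926849277375 off 17.97321803862529
80 [0.     0.0001 0.0003] -0.1
85 [-0.004   0.0015  0.0003] 4.9
90 [-0.0082  0.0025  0.0003] 9.9
95 [-0.0125  0.0032  0.0003] 14.9
100 [-0.0168  0.0035  0.0003] 19.9
105 [-0.0211  0.0034  0.0003] 24.9
110 [-0.0254  0.003   0.0003] 29.9
115 [-0.0296  0.0021  0.0003] 34.9
120 [-0.0337  0.0009  0.0003] 39.9
125 [-0.0378 -0.0006  0.0003] 44.9
```

View pics/sc5.png

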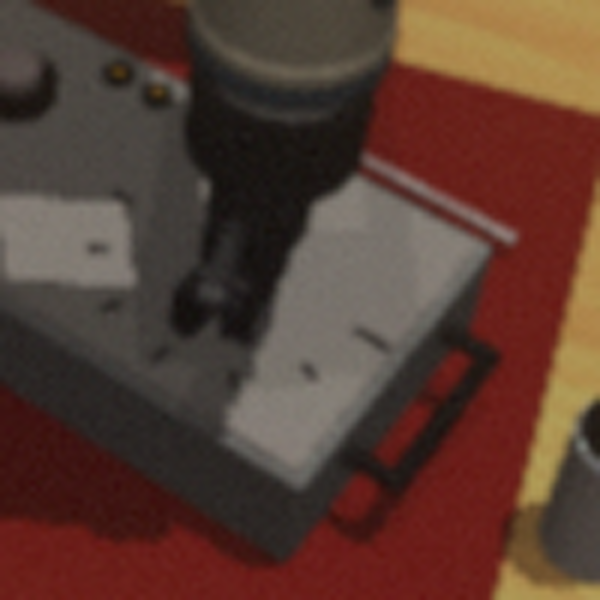

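The lever tip is now near (187,322), pointing at the fourth rib (160,353), so it has clicked. Next one.

>>> carry_out(steps=[[[0,-0.004,0.0015,0,5],[0,-0.0082,0.0025,0,10],[0,-0.0105,0.0029,0,12.5],[0,-0.0125,0.0032,0,15],[0,-0.0147,0.0034,0,17.5],[0,-0.0168,0.0035,0,20],[0,-0.0168,0.0035,0,20]]])

```text
clock: 5.55
eef_pos: [626.9, 153.1, 254.8]
tcp_rot: [3.139, -0.002, 1.114]
contact_force: [-0.1, 0.9, 0.2]
opening: 0.001
```

>>> carry_out(steps=[[[0,-0.002,0.0007,0,2.5],[0,-0.004,0.0014,0,5],[0,-0.006,0.002,0,7.5],[0,-0.008,0.0025,0,10],[0,-0.008,0.0025,0,10],[0,-0.008,0.0025,0,10]]])

```text
clock: 6.15
eef_pos: [625.6, 144.9, 254.8]
tcp_rot: [3.14, -0.003, 0.941]
contact_force: [0.3, 0.2, 0.6]
opening: -0.0
```

```bash
python3 chk.py sc6.png 110 150
```

```text
[625.60562055 144.89154752 254.77603874] 6.15 [0.29576302 0.21736316 0.57853666] [0.01013215 0.00435985 0.02511051]
lever eq 109.96426354642416 rad 46.047525025057524 off 18.25028490383841
110 [-0.0003 -0.      0.0004] 0.0
115 [-0.0044  0.0013  0.0004] 5.0
120 [-0.0086  0.0024  0.0004] 10.0
125 [-0.0128  0.003   0.0003] 15.0
130 [-0.0171  0.0033  0.0003] 20.0
135 [-0.0214  0.0032  0.0003] 25.0
140 [-0.0257  0.0028  0.0003] 30.0
145 [-0.0299  0.002   0.0003] 35.0
```

View pics/sc6.png

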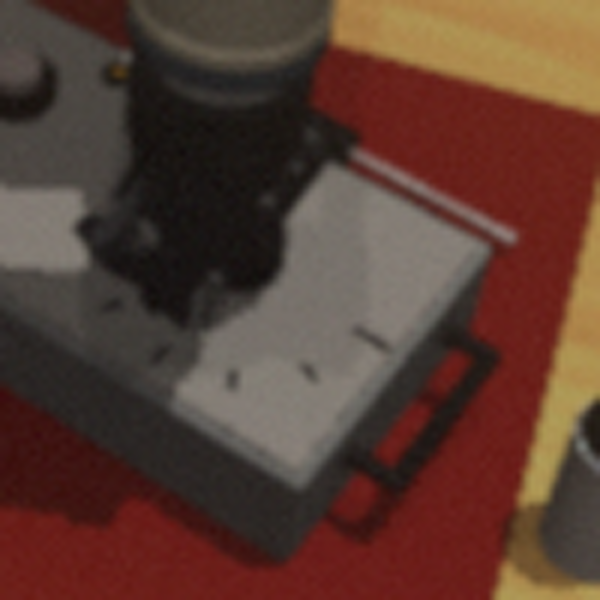

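Run:
```python
from fit import *
for lev in(90,100,105,120,150):
  a=np.radians(lev); o=[]
  for z in(72,100):
    for w in (-7,7):
      o.append(((proj("scene",T(P,(56*np.sin(a)+w*np.cos(a),60+56*np.cos(a)-w*np.sin(a),z)))-[265,185])*6).round().tolist())
  print(lev,o)
```

```text
90 [[187.0, 337.0], [162.0, 322.0], [192.0, 299.0], [166.0, 284.0]]
100 [[169.0, 327.0], [147.0, 309.0], [173.0, 289.0], [151.0, 271.0]]
105 [[161.0, 321.0], [141.0, 302.0], [165.0, 283.0], [145.0, 264.0]]
120 [[140.0, 301.0], [128.0, 280.0], [144.0, 263.0], [131.0, 242.0]]
150 [[122.0, 255.0], [124.0, 233.0], [125.0, 217.0], [128.0, 195.0]]
```

The lever is mostly hidden here. I'll back the finger off a little to see whether it has clicked.

>>> carry_out(steps=[[[0,0.015,0,0,0],[0,0.03,-0.005,0,0],[0,0.03,-0.005,0,0],[0,0.03,-0.005,0,0]]])

```text
clock: 6.6
eef_pos: [639.3, 173.1, 254.6]
tcp_rot: [3.14, -0.002, 0.943]
contact_force: [-0.6, -0.5, -0.0]
opening: -0.005
```

```bash
python3 chk.py sc7.png 100 145; python3 -c "
from h import *
im=cam('scene')['im']; save(np.clip(im*1.9,0,255).astype('uint8'),'sc7b.png',(265,205,325,265),10)"
```

```text
[639.3219325  173.10264032 254.62242576] 6.6 [-0.64104242 -0.45561177 -0.0108    ] [ 0.00758457 -0.00113073 -0.05464509]
lever eq 109.88603262563711 rad 40.5945338176437 off 49.07421996880238
100 [-0.0229  0.0015  0.0002] -9.9
105 [-0.0267  0.0036  0.0002] -4.9
110 [-0.0307  0.0053  0.0002] 0.1
115 [-0.0347  0.0067  0.0002] 5.1
120 [-0.0389  0.0077  0.0001] 10.1
125 [-0.0432  0.0084  0.0001] 15.1
130 [-0.0475  0.0087  0.0001] 20.1
135 [-0.0518  0.0086  0.0001] 25.1
140 [-0.0561  0.0081  0.0001] 30.1
```

View pics/sc7b.png

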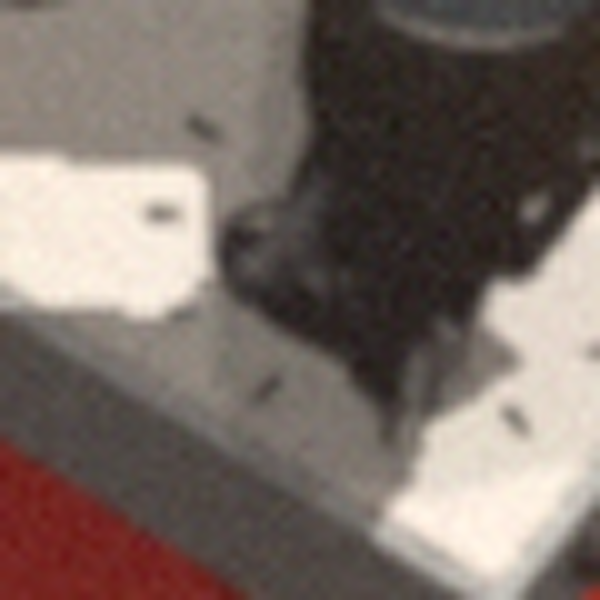

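The lever end is at (240,250) and points at the fifth rib (180,312), so it rests in the fifth position. One more click to go.

>>> carry_out(steps=[[[0,-0.018,0.0045,0,0],[0,-0.0307,0.0053,0,0],[0,-0.0347,0.0067,0,5],[0,-0.0389,0.0077,0,10],[0,-0.041,0.008,0,12.5],[0,-0.0432,0.0084,0,15],[0,-0.0453,0.0086,0,17.5],[0,-0.0475,0.0087,0,20]]])

```text
clock: 7.45
eef_pos: [617.7, 127.9, 254.7]
tcp_rot: [3.141, -0.003, 0.59]
contact_force: [0.7, 1.5, -0.8]
opening: 0.003
```

```bash
python3 chk.py sc8.png 125 150
```

```text
[617.68752742 127.9215108  254.66687968] 7.45 [ 0.74407388  1.47767776 -0.83864278] [ 0.24739901 -0.16100801  0.01058154]
lever eq 130.08325585398512 rad 46.652536256603156 off 16.95268600075958
125 [ 0.0054 -0.0026  0.0002] -5.2
130 [ 0.0014 -0.0008  0.0002] -0.2
135 [-0.0026  0.0006  0.0002] 4.8
140 [-0.0068  0.0017  0.0002] 9.8
145 [-0.0111  0.0023  0.0002] 14.8
```

>>> carry_out(steps=[[[0,-0.0012,0.0003,0,2.5],[0,-0.0026,0.0006,0,5],[0,-0.0047,0.0012,0,7.5],[0,-0.0068,0.0017,0,10],[0,-0.0068,0.0017,0,10],[0,-0.0068,0.0017,0,10]]])

```text
clock: 8.1
eef_pos: [612.4, 121.8, 254.6]
tcp_rot: [3.141, -0.002, 0.414]
contact_force: [-0.3, -0.2, 0.1]
opening: 0.002
```

>>> carry_out(steps=[[[0,0.015,0,0,0],[0,0.03,-0.005,0,0],[0,0.03,-0.005,0,0],[0,0.03,-0.005,-0.05,0],[0,0.03,-0.005,-0.1,0],[0,0.03,-0.005,-0.12,0],[0,0.03,-0.005,-0.12,0]]])

```text
clock: 8.8
eef_pos: [638.1, 138.2, 378.8]
tcp_rot: [3.14, -0.008, 0.415]
contact_force: [0.3, -0.6, 0.4]
opening: -0.001
```

```bash
python3 chk.py sc9.png 125 130; python3 -c "
from h import *
im=cam('scene')['im']; save(np.clip(im*1.9,0,255).astype('uint8'),'sc9b.png',(215,165,345,265),6)"
```

```text
[638.0825877  138.15542986 378.7542936 ] 8.8 [ 0.27616724 -0.60863035  0.43764692] [-0.05328556 -0.00808879 -0.04336854]
lever eq 140.1169934136785 rad 41.84527078356525 off 47.61174803855557
125 [-0.0182 -0.0021  0.1218] -15.1
```

View pics/sc9b.png

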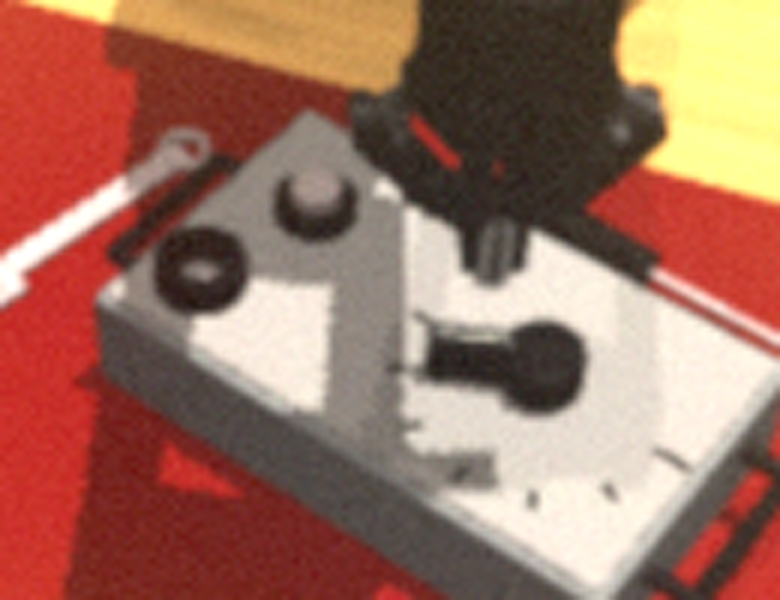

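The lever points at the sixth rib (400,368); the seventh is at (420,320) and the fifth at (412,425). Now the start button.

Run:
```python
from fit import *
b=T(P,(-25,-95,0));print(b, ray("scene",215+317/6,165+187/6,87))
b[2]=120+173.4; print(tool(b,23.8))
```

```text
[510.63546121  15.25894693   0.        ] [511.28331509  17.52536629  87.        ]
(array([-0.1659,  0.0612,  0.0821]), np.float64(-0.0))
```

>>> carry_out(steps=[[[0,-0.045,0.017,0,0],[0,-0.09,0.033,0,0],[0,-0.13,0.048,0,0],[0,-0.166,0.061,0,0],[0,-0.166,0.061,0.03,0],[0,-0.166,0.061,0.06,0],[0,-0.166,0.061,0.082,0],[0,-0.166,0.061,0.082,0]]])

```text
clock: 9.65
eef_pos: [508.0, 15.1, 289.6]
tcp_rot: [-3.14, 0.003, 0.415]
contact_force: [-0.8, -0.2, 1.2]
opening: 0.001
```

>>> carry_out(steps=[[[0,0,0,0,0],[0,0,0,0,0]]])

```text
clock: 9.85
eef_pos: [507.7, 15.0, 289.6]
tcp_rot: [-3.139, 0.004, 0.415]
contact_force: [-0.0, 0.0, 0.2]
opening: 0.0
```

Run:
```python
from fit import *
s=r.sense();print(s['eef_pos'],s['clock'])
b=T(P,(-25,-95,0));b[0]-=.5;b[1]+=.5
b[2]=92+173.4; print(tool(b,23.8))
snap("scene","sc10.png",(215,165,345,265),6)
im=cam('scene')['im']; save(np.clip(im*1.9,0,255).astype('uint8'),'sc10.png',(215,165,345,265),6)
snap("top","t10.png",(215,168,285,230),8)
```

```text
[507.71745335  15.03984281 289.60958417] 9.85
(array([0.0026, 0.0004, 0.0242]), np.float64(0.0))
```

View pics/sc10.png

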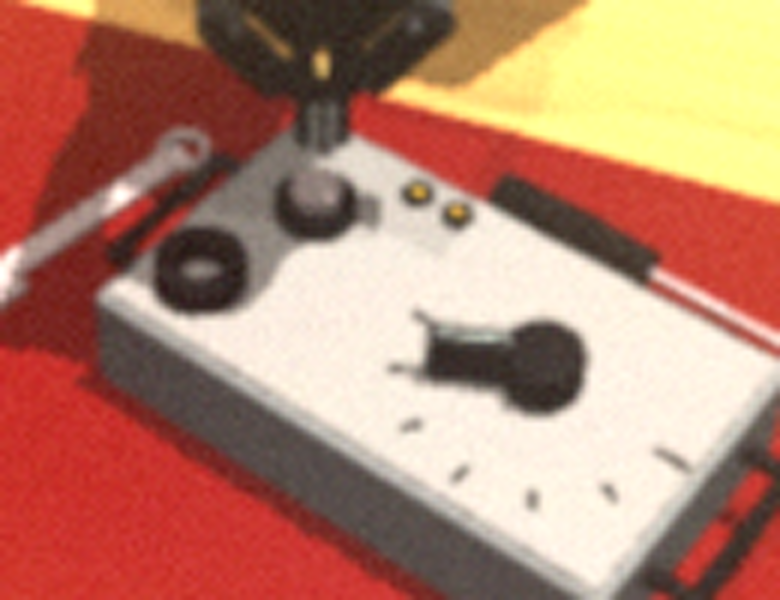

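Lever at the sixth rib, and the fingertips (322,140) are straight above the button (317,188). I'll come down slowly.

>>> carry_out(steps=[[[0,0.0025,0,0.012,0],[0,0.0025,0,0.022,0],[0,0.0025,0,0.024,0],[0,0.0025,0,0.024,0]]])

```text
clock: 10.35
eef_pos: [510.2, 16.2, 265.6]
tcp_rot: [-3.139, 0.003, 0.415]
contact_force: [-0.5, 0.7, -0.3]
opening: 0.001
```

>>> carry_out(steps=[[[0,0,0,0.001,0],[0,0,0,0.002,0],[0,0,0,0.003,0],[0,0,0,0.004,0],[0,0,0,0.004,0]]])

```text
clock: 10.85
eef_pos: [510.3, 16.2, 261.8]
tcp_rot: [-3.14, 0.003, 0.415]
contact_force: [0.3, -1.2, 3.0]
opening: 0.004
```

>>> carry_out(steps=[[[0,0,0,0.001,0],[0,0,0,0.002,0],[0,0,0,0.003,0],[0,0,0,0.003,0]]])

```text
clock: 11.25
eef_pos: [510.4, 16.2, 259.3]
tcp_rot: [-3.14, 0.003, 0.415]
contact_force: [-3.3, -0.3, 11.2]
opening: -0.005
```

Run:
```python
from fit import *
s=r.sense();print(s['eef_pos'],s['contact_force'],s['wrist_torque'])
snap("scene","sc11.png",(245,165,295,210),12)
im=cam('scene')['im']; save(np.clip(im*1.9,0,255).astype('uint8'),'sc11.png',(235,165,300,215),12)
s=r.sense();print(s['eef_pos'],s['contact_force'],s['wrist_torque'])
```

```text
[510.37308314  16.16441711 259.32912365] [-3.32183034 -0.27671422 11.22920517] [-0.01119498  0.54217398 -0.03569194]
[510.34620094  16.16878969 259.29017869] [-2.59366107 -0.29311845 12.64470079] [-0.04128109  0.51138723  0.00240823]
```

View pics/sc11.png

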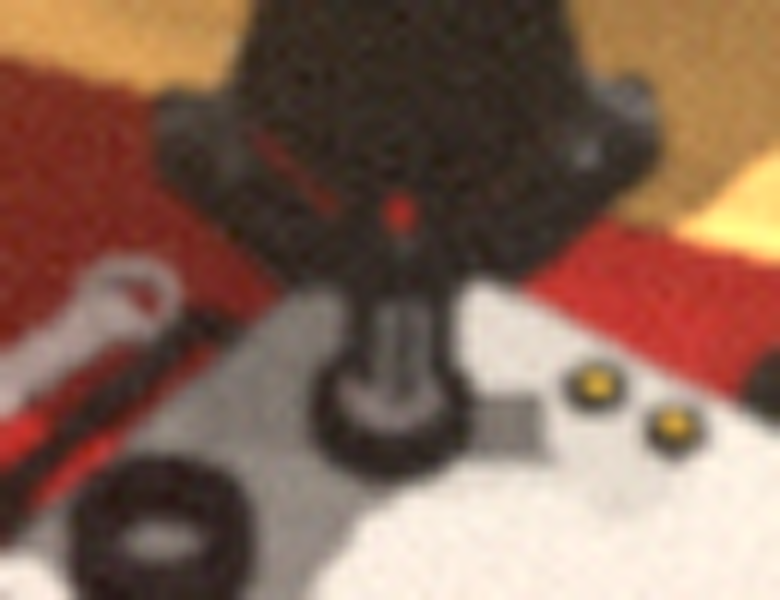

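The force is 12 N, well above the 5 N needed, so the button should be at its stop unless the fingers are on the housing rim. I'll read the force profile on the way up to find the travel.

>>> carry_out(steps=[[[0,0,0,-0.001,0],[0,0,0,-0.001,0]]])

```text
clock: 11.5
eef_pos: [510.3, 16.2, 260.4]
tcp_rot: [-3.14, 0.003, 0.415]
contact_force: [-0.9, -0.5, 3.7]
opening: -0.0
```

>>> carry_out(steps=[[[0,0,0,-0.001,0],[0,0,0,-0.001,0]]])

```text
clock: 11.7
eef_pos: [510.3, 16.2, 261.5]
tcp_rot: [-3.14, 0.003, 0.415]
contact_force: [-0.7, 0.4, 3.6]
opening: 0.003
```

>>> carry_out(steps=[[[0,0,0,-0.001,0],[0,0,0,-0.001,0]]])

```text
clock: 11.9
eef_pos: [510.3, 16.2, 262.5]
tcp_rot: [-3.14, 0.003, 0.415]
contact_force: [-1.5, 0.3, 3.6]
opening: 0.001
```

>>> carry_out(steps=[[[0,0,0,-0.001,0],[0,0,0,-0.001,0]]])

```text
clock: 12.1
eef_pos: [510.3, 16.1, 263.5]
tcp_rot: [-3.14, 0.003, 0.415]
contact_force: [0.4, -1.0, 2.6]
opening: -0.004
```

>>> carry_out(steps=[[[0,0,0,-0.001,0],[0,0,0,-0.001,0]]])

```text
clock: 12.3
eef_pos: [510.3, 16.2, 264.5]
tcp_rot: [-3.14, 0.003, 0.415]
contact_force: [-0.0, -1.0, 0.8]
opening: 0.003
```

>>> carry_out(steps=[[[0,0,0,-0.001,0],[0,0,0,-0.001,0]]])

```text
clock: 12.5
eef_pos: [510.3, 16.1, 265.5]
tcp_rot: [-3.14, 0.003, 0.415]
contact_force: [-0.3, 0.3, 0.8]
opening: 0.001
```

>>> carry_out(steps=[[[0,0,0,-0.001,0],[0,0,0,-0.001,0]]])

```text
clock: 12.7
eef_pos: [510.2, 16.2, 266.5]
tcp_rot: [-3.14, 0.003, 0.415]
contact_force: [-0.2, -0.2, 0.2]
opening: 0.001
```

>>> carry_out(steps=[[[0,0,0,-0.002,0],[0,0,0,-0.002,0]]])

```text
clock: 12.9
eef_pos: [510.3, 16.1, 268.7]
tcp_rot: [-3.14, 0.003, 0.415]
contact_force: [0.0, -0.7, -0.4]
opening: 0.001
```

The spring force falls to zero at TCP z≈265.5, and the hard stop is at about 259.4. That's about 6 mm, the full travel, and the button is back up. I'll retreat and check.

>>> carry_out(steps=[[[0,0,0,-0.04,0],[0,0,0,-0.08,0],[0,0,0,-0.12,0],[0,-0.05,0.02,-0.13,0],[0,-0.1,0.05,-0.13,0],[0,-0.12,0.1,-0.13,0],[0,-0.12,0.15,-0.13,0],[0,-0.12,0.2,-0.13,0]]])

```text
clock: 13.7
eef_pos: [475.9, -205.2, 399.3]
tcp_rot: [-3.14, 0.002, 0.415]
contact_force: [1.2, 1.2, -1.1]
opening: -0.0
```

>>> carry_out(steps=[[[0,0,0.05,0,0],[0,0,0.08,0,0],[0,0,0.08,0,0],[0,0,0.08,0,0]]])

```text
clock: 14.1
eef_pos: [507.9, -278.7, 398.7]
tcp_rot: [-3.139, 0.002, 0.414]
contact_force: [-0.6, -0.2, -0.4]
opening: 0.003
```

Run:
```python
from fit import *
s=r.sense();print(s['eef_pos'],s['contact_force'],s['clock'])
snap("top","t12.png",(175,148,285,230),7)
snap("scene","sc12.png",None,1.5)
```

```text
[ 507.92409077 -278.67675973  398.65227815] [-0.55677518 -0.24792488 -0.38525342] 14.1
```

View pics/t12.png

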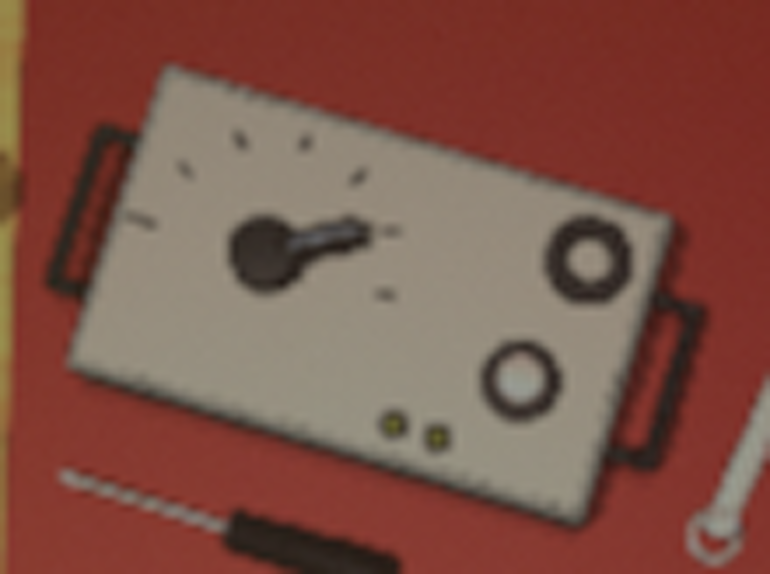

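View pics/sc12.png

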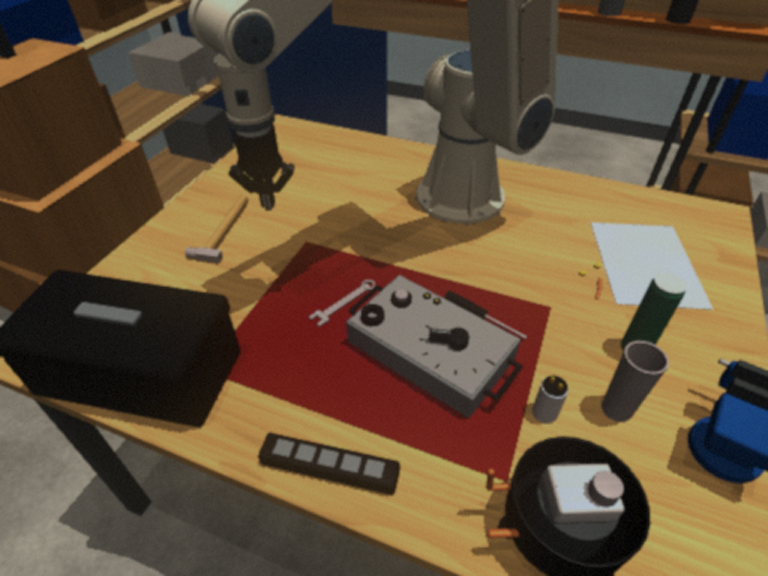

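The lever is at the sixth rib and the tester and other things have not moved. As a check on full travel, I'll compare the pressed and released button pictures.

Run:
```python
from fit import *
im=cam('scene')['im']; a=np.clip(im.astype(float)*1.9,0,255).astype('uint8')
c=lambda x:cv2.resize(x,None,fx=12,fy=12,interpolation=cv2.INTER_CUBIC)
now=c(a[180:210,255:285])
old=cv2.imread('pics/sc11.png')[(180-165)*12:(210-165)*12,(255-235)*12:(285-235)*12]
cv2.imwrite('pics/cmp.png',np.hstack([old,now]))
o=lambda p:((proj("scene",p)-[255,180])*12).round()
b=T(P,(-25,-95,0))
for z in(70,80,86,92): print(z,o([b[0],b[1],z]))
print(o(b+[14,0,92]),o(b+[-14,0,92]))
```

```text
70 [145. 236.]
80 [146. 209.]
86 [147. 193.]
92 [147. 176.]
[128. 212.] [166. 141.]
```

View pics/cmp.png

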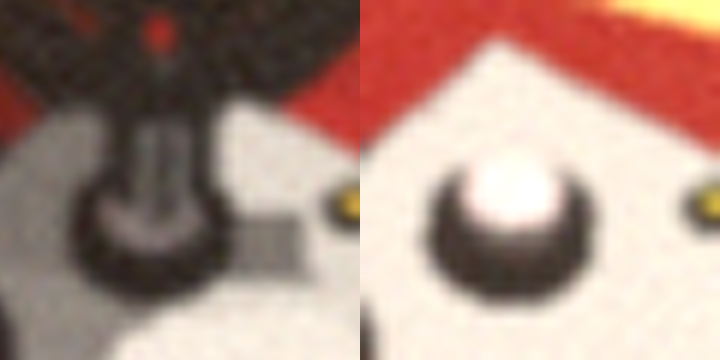

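The button's bright face sits about 17 px lower when pressed (lower edge at y≈245, against 228 released). That is about 6 mm, so it was fully down and has come back up. Handing in.

```bash
python3 -c "
from h import *
print(workorder.sign_off())"
```

```text
the job is handed in; nothing more can be done
None
```

The selector lever is in the sixth position, and the start button was then pressed fully down and has come up again. The job was handed in after about 14 s of robot time, with the arm clear of everything.

- **Selector:** It started in the third position. I pushed the lever with the shut fingertips through three clicks (fourth, fifth, sixth), with about 2 N showing at most in the readings after each push. The last top and scene views show it pointing at the sixth rib.
- **Start button:** I pressed until it stopped hard, at about 12 N against the 5 N it needs. The force readings put the travel at about 6 mm, but they were noisy enough that about 4.6 mm was also possible. Comparing the pressed and released pictures, the button's face moved about 6 mm, which settled it. The final picture shows it back up.
- **Surroundings:** The tester, tape, screwdriver, wrench, hammer, capacitor, beaker and spray can look unmoved between the first and last pictures.

No check failed. The two cameras disagreed on the tester's position by about 4 mm, which did not affect the job.

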